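Lift the hot twist-lock lid with the lid lifter

TASK

The lid on the steel pot is hot and locked: take the lid lifter from its stand, hook both its hooks under the lid's loop handle, turn the lid anticlockwise (seen from above) until its ears come free of the catches, and lift it off level. Set the lid down gently and flat, wholly on the wooden chopping board, then put the lifter back upright in its stand. Never touch the lid with the hand, do not wrench it while it is still caught or against its stops, keep it balanced, and do not disturb the other things.

Things in the scene. Friction and masses are not known exactly. Their poses are not given: they have to be found in the camera images.
- lifter: Lid lifter, 166 mm tall, 150 g, upright in its stand at the start. Origin: centre of its underside; z up along the tool. A flat wooden grip on top; below it a steel wire fork: a cross wire 62 mm up carries two equal J-shaped hooks of 6 mm round wire at y = -30 and +30 mm.
- lifter_grip (a point): Middle of the lifter's wooden grip, 137 mm above its origin. The grip is 20 mm thick along the lifter's x, 40 mm wide along y, 66 mm high (100 to 166 mm above the origin); take it from above across its 20 mm thickness.
- lifter_throat (a point): Where the loop's bar centre lies when seated in the hooks: on the tool's axis, 10 mm above its origin. Each hook goes down at x = -9 mm, runs forward along +x at the very bottom (upper side of the wire 6 mm above the origin) and turns up at x = +9 mm to a round tip 15 mm above the origin. Clear throat 12 mm wide in x.
- stand: Fixed dark wooden box, open on top, 44 (x) x 88 (y) x 50 mm high, walls and floor 6 mm; inside 32 x 76 mm. Origin: centre of its underside. The lifter stands in it, its x along the stand's x (either way round fits), its origin 6 mm above the stand's, free to lean or shift a few mm.
- lid: Round steel lid, 0.29 to 0.45 kg. Origin: centre of its underside, z up. Plug of radius 67 mm, 10 mm deep, sits in the pot's mouth with 4 mm play; flange of radius 74 mm (10 to 16 mm above the origin) rests on the rim, 75 mm above the worktop. On a flat surface it stands on the plug. The pot is fixed, coaxial with the lid, not tracked: side grips reach 103 mm from the axis, catches 97 mm.
- lid_bar (a point): Middle of the loop handle: a straight 8 mm round bar along the lid's y, bar centre 48 mm above the lid's origin, its underside 28 mm clear of the flange, between posts at y = -46 and +46 mm (84 mm clear). Can be hooked from -x or +x. Hooked bar and lifter have about 4 degrees of yaw play either way.
- lid_ear (a point): One of two flat ears (14 mm wide, at the lid's +y and -y, 88 mm from the axis). Each is under a lip of the pot (3 mm play up, lip top 11 mm above the rim) until the lid has turned anticlockwise, about +z, by 14 to 54 degrees: it differs each time and is not given. Then it is free upward for about 9 degrees of turn, then meets a solid stop; another stop blocks clockwise. Only friction and the lid's weight resist turning.
- board: Loose wooden chopping board, 200 (x) x 280 (y) x 22 mm, 0.78 kg, lying flat. Origin: centre of its underside; its top is 22 mm above the origin.
- pepper_mill: Bystander: dark wooden pepper mill, 58 mm wide, 170 mm tall, behind the pot. Origin: centre of its underside.
- sardine_tin: Bystander: low oblong tub, 63 x 105 x 26 mm, left of the pot. Origin: centre of its underside.
- spice_jar: Bystander: slim glass spice jar with dark cap, 41 mm wide, 105 mm high, behind left of the pot. Origin: centre of its underside.
Mind the look-alikes: they are no part of the job. What is shaped like the stand but turquoise is not meant.

How it is judged:
By the outcome, as a careful person would: the job done as asked, in the order asked, and still so for the second after the job is handed in, with the robot touching nothing.
It also fails if it takes over 72 s, if anything falls off the work surface, if the arm or the gripper's body presses on something with over 40 N, if the wrist force passes 120 N, or if a joint passes its speed limit or range.

ROBOT

A 6-joint arm with a two-finger parallel gripper is mounted at the origin on a cart in front of the work surface, level with it; the furniture and walls round the work are solid. World frame = base frame: x ahead of the robot, y to its left, z up, the work surface at z = 0. Lengths are in m, angles in rad, forces in N, time in s.
With the tool pointing down it reaches from about 0.375 to 0.975 m from the base axis. Payload 3.8 kg.
Tool frame: the origin (TCP) lies between the finger pads; the fingertips stand 22 mm ahead of it and the grasp point (between the pads) lies 3 mm ahead of it; z points along the fingers, y is the direction in which the jaws open and shut (so a half turn about z gives the same grasp; the last joint's range is limited). The gripper opens to 85 mm and grips with 20 to 120 N. Pads are 22 mm wide; open, the fingers measure 114 mm over their backs; the gripper's body (76 mm by 85 mm) begins 54 mm behind the grasp point. The pads swing forward as they close: fully open they stand 13 mm farther back than shut.
Start: joints at [-1.336, 0.264, 1.604, -0, 1.274, -0.037], TCP at [0.181, -0.65, 0.253] pointing down, gripper open.
Joint ranges: [-2.63, 2.63], [-0.94, 2.18], [0.31, 2.57], [-1.31, 4.45], [0, 2.66], [-2.55, 2.55]. Speed limits (rad/s): [2.57, 2.57, 3.14, 3.14, 3.14, 3.14].

INTERFACE

Orientations are given as a rotation vector (axis times angle).
In Python, from workcell import * gives the robot as it stands.
- The arm moves only by the tool step_arm, never from a script. Its argument "motion" is a list that holds one entry, the list of rows, each a list of 7 numbers: the finger opening in m, from 0 to 0.0854, then the shift along the world's x, y, z in m, then the turn, a rotation vector about the world's x, y, z in degrees. A call has exactly 8 rows; each row is the pose to reach, as a shift and turn from the pose measured when the call began; what a row does not reach only later rows make up. A row lasts 1/8 s, in which the tool goes at most 62.5 mm and 10.7 degrees, less where a joint would pass 70% of its speed; a pose out of reach is approached as far as the arm can. A call with a gripper value outside its range is refused whole. The fingers move at their own pace and stop on an object; "newtons" is the grip in N (left out, the last holds). Time passes only in rows, so rows that repeat a pose let the fingers close, or fill a call up. It gives the time, the measured TCP pose, the force and the opening at its end, in the units of the state.
- read_state(): the state, without advancing time (a new reading comes with each control period).
- read_camera(name): name is "scene" or "top" or "wrist"; returns (picture, depth): 480x640x3 uint8, blue, green, red; 480x640 float32, m along the optical axis (not along the pixel's ray), 0 where there is no reading.
- get_calibration(name): a dict with "K" (3x3 intrinsics, pixels), "world_from_camera" (4x4, takes a point from camera to world coordinates). Camera axes: x right, y down, z forward; pixel columns grow to the right and rows downward; lengths in m; the calibration is good to about 2 mm. A picture is of the moment at which its call begins: read the wrist's pose just before it. get_calibration takes no time and is no camera call; for the wrist camera it gives the pose at the moment of the call.
- finish_job(): hands the job in, once; it reports no verdict.
Trained networks look in the newest picture that a camera, given by its name, has taken for a name from the list of things; names that differ only in an ending like _2 or _b are one class to them, and where a whole thing is asked for, a point or a joint stands for the part that bears it (a point fixed in the world has none). Each returns a list of dicts, best first, with "score" (0 to 1); they miss things now and then, are a little off and sometimes report something else, mostly with a low value. They report only what shows in the picture. A call takes as long as a camera call. They do not tell look-alikes from the thing itself.
- spot_in(camera, thing): "xyz" ([x, y, z] in m, in the coordinates of the camera as it stood for that picture, good to about 4 mm: the middle of the surface that is visible of it).
- regions_of(camera, thing): "region" (480x640 bool, what is visible of it).
The state is a dict: "time": time; "q": joint angles; "joint_vel": joint speeds; "joint_torque": joint torques, N m; "tool_pos": TCP position; "tcp_rot": TCP orientation; "wrist_force": force on the tool from outside, world axes, zero at the start; "torque": the same for the moment, N m; "width": opening from 0.0 (shut) to 1.0 (fully open).
Only numpy, scipy, OpenCV 4.12 (cv2) and the standard library are available. Lean on these libraries where they do the work, as an engineer would, in place of code of your own. Each camera call takes 0.05 s, during which the arm holds its last target. There are 200 camera calls.

## Working session

There is one attempt and no reset: what is moved stays moved. The work goes in short steps, Python scripts to look and compute and a tool call to move; the robot and the scene stay as the last step left them, time stands still between calls to the robot, and variables do not carry over. Pictures are saved under pics/ and viewed, on a budget of 10 in all, crops included, one or two more only if the job needs it, and the job is handed in when it is done.

Besides the shell and the picture viewer there is one more tool, called as name(argument=value, ...), one argument or row to a line, values as JSON. step_arm: Moves the arm, as the interface text tells. Its arguments: {"type":"object","properties":{"motion":{"type":"array"},"newtons":{"type":"number"}},"required":["motion"]}

```bash
mkdir -p pics; ls
cat > h.py <<'E'
from workcell import *
import numpy as np, cv2
from scipy.spatial.transform import Rotation as R
def cloud(cam,depth):
    c=get_calibration(cam);K=np.array(c["K"]);T=np.array(c["world_from_camera"])
    v,u=np.mgrid[:480,:640]
    p=np.stack([(u-K[0,2])/K[0,0]*depth,(v-K[1,2])/K[1,1]*depth,depth],-1)
    w=p@T[:3,:3].T+T[:3,3]; w[depth<=0]=np.nan
    return w
def toworld(cam,p):
    T=np.array(get_calibration(cam)["world_from_camera"]);return T[:3,:3]@np.array(p)+T[:3,3]
E
python3 - <<'E'
from h import *
s=read_state();print(s)
for n in ["scene","top"]:
    im,d=read_camera(n);cv2.imwrite(f"pics/{n}0.png",im);np.save(f"{n}0.npy",d)
    for t in ["lifter","lifter_grip","lifter_throat","stand","lid","lid_bar","lid_ear","board","pepper_mill","sardine_tin","spice_jar"]:
        print(n,t,[(round(r["score"],2),toworld(n,r["xyz"]).round(3).tolist()) for r in spot_in(n,t)[:3]])
    print(get_calibration(n))
E
```

```text
pics
{'time': 0.0, 'q': array([-1.33589551e+00,  2.64773410e-01,  1.60537215e+00, -1.09414722e-05,
        1.27370365e+00, -3.69260514e-02]), 'joint_vel': array([-1.89845019e-03, -9.26443166e-04,  2.92794755e-04, -3.15854726e-04,
        1.26360080e-03, -1.36152833e-06]), 'joint_torque': array([ 1.30995204e-04, -5.15112627e+01, -3.67315400e+01, -4.58636521e-05,
        1.30497929e-02,  2.86337456e-05]), 'tool_pos': array([ 0.18105099, -0.64955758,  0.25194932]), 'tcp_rot': array([-3.11039633e+00, -4.25372163e-01,  3.66383648e-04]), 'wrist_force': array([-0.09924185,  0.23187321, -0.48462394]), 'torque': array([-0.00591054, -0.01048522,  0.02295663]), 'width': 0.9995246943962911}
scene lifter [(0.75, [0.414, 0.352, 0.141])]
scene lifter_grip [(0.76, [0.411, 0.352, 0.141])]
scene lifter_throat [(0.59, [0.411, 0.358, 0.141])]
scene stand [(0.89, [0.436, 0.49, 0.034]), (0.75, [0.407, 0.357, 0.034]), (0.3, [0.412, 0.356, 0.142])]
scene lid [(0.77, [0.511, 0.113, 0.083])]
scene lid_bar [(0.88, [0.509, 0.111, 0.083]), (0.55, [0.684, 0.27, 0.075])]
scene lid_ear [(0.6, [0.512, 0.108, 0.087])
[... 1062 characters left out ...]
1, [0.515, 0.101, 0.076])]
top board [(0.89, [0.499, -0.272, 0.019])]
top pepper_mill [(0.72, [0.711, -0.04, 0.123]), (0.16, [0.418, 0.338, 0.146])]
top sardine_tin [(0.9, [0.593, 0.335, 0.023])]
top spice_jar [(0.55, [0.692, 0.256, 0.105]), (0.35, [0.495, -0.274, 0.02])]
{'K': array([[492.70624133,   0.        , 327.25797094],
       [  0.        , 492.70624133, 227.63759185],
       [  0.        ,   0.        ,   1.        ]]), 'world_from_camera': array([[-0.01892458, -0.97803056,  0.20760078,  0.28172629],
       [-0.99981774,  0.01798926, -0.0063925 ,  0.08116345],
       [ 0.00251748, -0.20768392, -0.97819275,  1.47643408],
       [ 0.        ,  0.        ,  0.        ,  1.        ]])}
```

View pics/top0.png

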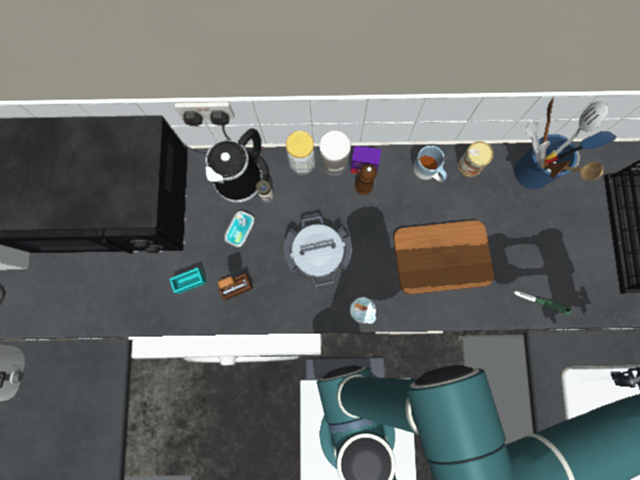

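View pics/scene0.png

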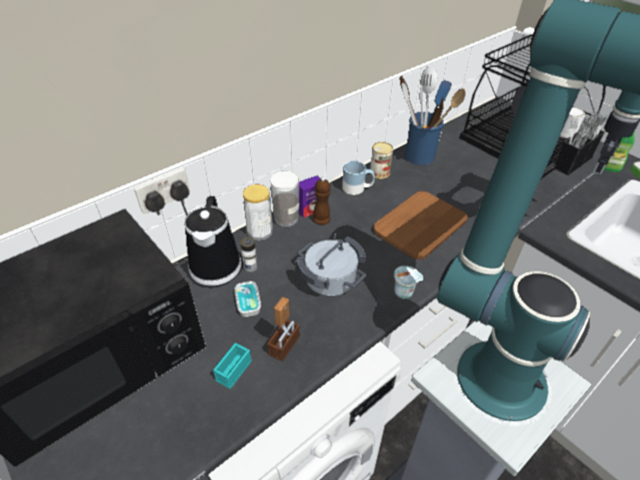

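Top view: the lifter in its dark stand at about (235,285), turquoise look-alike at (187,279), pot and lid at (318,248) with its bar running left–right, board at (444,256), and a cup at (363,310). The scene view agrees.

Run:
```python
from h import *
for cam in ["top","scene"]:
    w=cloud(cam,np.load(cam+"0.npy"))
    def rep(n,x0,x1,y0,y1,z0,z1):
        m=(w[...,0]>x0)&(w[...,0]<x1)&(w[...,1]>y0)&(w[...,1]<y1)&(w[...,2]>z0)&(w[...,2]<z1)
        p=w[m]
        if len(p)<5: print(cam,n,len(p));return
        r=cv2.minAreaRect((p[:,:2]*1000).astype(np.float32))
        print(cam,n,len(p),"mean",p.mean(0).round(4),"rect c,size,ang",np.round(r[0],1),np.round(r[1],1),round(r[2],1),"z",np.percentile(p[:,2],[2,50,98]).round(3))
        c=p[:,:2]-p[:,:2].mean(0);e,V=np.linalg.eigh(np.cov(c.T));print("   axis deg",np.degrees(np.arctan2(V[1,1],V[0,1])).round(1),np.sqrt(e).round(4))
    rep("grip",.36,.47,.28,.40,.11,.2)
    rep("griptop",.36,.47,.28,.40,.155,.2)
    rep("stand",.36,.47,.28,.42,.035,.06)
    rep("bar",.44,.58,.04,.18,.112,.15)
    rep("flange",.42,.60,.02,.20,.08,.097)
    rep("board",.36,.62,-.45,-.1,.015,.035)
```

```text
top grip 173 mean [0.4165 0.3426 0.1586] rect c,size,ang [417.8 345.2] [20.6 40.4] 21.0 z [0.113 0.167 0.175]
   axis deg 113.8 [0.0063 0.0122]
top griptop 126 mean [0.4175 0.3444 0.1686] rect c,size,ang [417.7 345.4] [20.6 39.8] 21.0 z [0.156 0.169 0.175]
   axis deg 111.8 [0.0061 0.0116]
top stand 165 mean [0.4141 0.3396 0.0469] rect c,size,ang [418. 345.] [43.6 88. ] 22.8 z [0.037 0.047 0.055]
   axis deg 120.9 [0.0146 0.0321]
top bar 75 mean [0.5165 0.0997 0.115 ] rect c,size,ang [516.3 100.8] [ 8.2 95. ] 11.6 z [0.112 0.114 0.12 ]
   axis deg 101.6 [0.0022 0.0277]
top flange 1165 mean [0.5161 0.1101 0.083 ] rect c,size,ang [516.3 109.2] [145.7 177. ] 2.3 z [0.08  0.083 0.089]
   axis deg 81.1 [0.0344 0.0491]
top board 5480 mean [ 0.4964 -0.2727  0.0197] rect c,size,ang [ 498.  -273.6] [200.3 280.4] 5.2 z [0.015 0.019 0.026]
   axis deg 95.6 [0.0576 0.0803]
scene grip 344 mean [0.4109 0.3536 0.1518] rect c,size,ang [416.1 350.3] [21.1 41. ] 21.8 z [0.114 0.156 0.176]
   axis deg 103.0 [0.0058 0.0125]
scene griptop 176 mean [0.4132 0.3522 0.1695] rect c,size,ang [416.3 350.2] [21.1 40.6] 22.3 z [0.156 0.172 0.176]
   axis deg 108.3 [0.0061 0.0119]
scene stand 364 mean [0.4114 0.3548 0.0471] rect c,size,ang [417.2 348.8] [45.4 91. ] 21.4 z [0.036 0.048 0.056]
   axis deg 106.9 [0.0162 0.03  ]
scene bar 87 mean [0.5136 0.1085 0.1176] rect c,size,ang [515.4 105.6] [ 10.2 101.7] 12.3 z [0.112 0.118 0.122]
   axis deg 102.0 [0.0024 0.0299]
scene flange 1710 mean [0.5113 0.1122 0.0843] rect c,size,ang [515.2 110.1] [179.6 147.6] 89.3 z [0.08  0.084 0.09 ]
   axis deg 79.6 [0.0364 0.0476]
scene board 3595 mean [ 0.4921 -0.2609  0.0222] rect c,size,ang [ 497.1 -269.4] [202.  287.4] 5.3 z [0.017 0.022 0.027]
   axis deg 95.6 [0.0576 0.0808]
```

step_arm(
  motion=[
    [[0.085,0.02,0.055,0.03,0,0,10],[0.085,0.04,0.11,0.06,0,0,20],[0.085,0.06,0.165,0.08,0,0,30],[0.085,0.08,0.22,0.1,0,0,40],[0.085,0.105,0.275,0.12,0,0,50],[0.085,0.13,0.33,0.13,0,0,60],[0.085,0.155,0.39,0.14,0,0,70],[0.085,0.18,0.45,0.14,0,0,80]],
  ],
  newtons=40,
)

```text
time: 2.2
tool_pos: [0.3578, -0.2084, 0.3945]
tcp_rot: [2.103, 2.33, 0.001]
wrist_force: [0.8, 0.7, -0.4]
width: 0.993
```

Run:
```python
from h import *
s=read_state();print(s["tool_pos"],R.from_rotvec(s["tcp_rot"]).as_matrix().round(3),s["q"])
T=R.from_rotvec(s["tcp_rot"]).as_matrix()
c=get_calibration("wrist");W=np.array(c["world_from_camera"]);print(c["K"],(T.T@(W[:3,3]-s["tool_pos"])).round(3),(T.T@W[:3,:3]).round(3))
```

```text
[ 0.35777907 -0.20840908  0.3945302 ] [[-0.102  0.995  0.003]
 [ 0.995  0.102 -0.002]
 [-0.002  0.003 -1.   ]] [-5.87813098e-01 -3.04751521e-01  1.90836932e+00  2.30319531e-04
  1.53466164e+00 -6.90142989e-01]
[[334.1867391    0.         317.88303793]
 [  0.         334.1867391  238.59821444]
 [  0.           0.           1.        ]] [ 0.084  0.    -0.122] [[ 0.    -0.946 -0.325]
 [ 1.     0.    -0.   ]
 [ 0.    -0.325  0.946]]
```

step_arm(
  motion=[
    [[0.085,0.025,0.055,0,0,0,2],[0.085,0.05,0.11,-0.01,0,0,4],[0.085,0.075,0.165,-0.02,0,0,6],[0.085,0.1,0.22,-0.03,0,0,6],[0.085,0.13,0.275,-0.04,0,0,6],[0.085,0.158,0.313,-0.045,0,0,6],[0.085,0.158,0.313,-0.045,0,0,6],[0.085,0.158,0.313,-0.045,0,0,6]],
  ],
)

```text
time: 3.2
tool_pos: [0.5155, 0.1044, 0.3494]
tcp_rot: [1.977, 2.437, -0.0]
wrist_force: [-0.4, -0.3, -0.2]
width: 0.997
```

```bash
cat >> h.py <<'E'
def rep(w,n,x0,x1,y0,y1,z0,z1,show=True):
    m=(w[...,0]>x0)&(w[...,0]<x1)&(w[...,1]>y0)&(w[...,1]<y1)&(w[...,2]>z0)&(w[...,2]<z1)
    p=w[m]
    if len(p)<5: print(n,len(p));return p
    r=cv2.minAreaRect((p[:,:2]*1000).astype(np.float32))
    c=p[:,:2]-p[:,:2].mean(0);e,V=np.linalg.eigh(np.cov(c.T))
    print(n,len(p),"mean",p.mean(0).round(4),"rect",np.round(r[0],1),np.round(r[1],1),round(r[2],1),"z",np.percentile(p[:,2],[2,50,98]).round(4),"axis",np.degrees(np.arctan2(V[1,1],V[0,1])).round(1))
    return p
E
python3 - <<'E'
from h import *
s=read_state();print(s["tool_pos"])
im,d=read_camera("wrist");np.save("w1.npy",d);cv2.imwrite("pics/w1.png",im)
w=cloud("wrist",d);np.save("w1c.npy",w)
rep(w,"bar",.44,.58,.04,.18,.11,.15)
rep(w,"bartop",.44,.58,.04,.18,.122,.15)
p=rep(w,"flange",.42,.60,.02,.20,.086,.097)
rep(w,"table",.3,.8,-.1,.3,-.02,.02)
E
```

```text
[0.51546818 0.10436933 0.34942555]
bar 623 mean [0.5162 0.1046 0.1176] rect [517.1 102.4] [ 7.4 99.4] 11.7 z [0.1151 0.1177 0.1196] axis 101.8
bartop 0
flange 1953 mean [0.5194 0.1451 0.0873] rect [516.7 109.4] [124.6 179.8] 1.9 z [0.0861 0.0873 0.089 ] axis 80.7
table 75349 mean [0.5347 0.139  0.0017] rect [550. 100.] [400. 500.] 90.0 z [-0.0004  0.0014  0.0092] axis 173.7
```

View pics/w1.png

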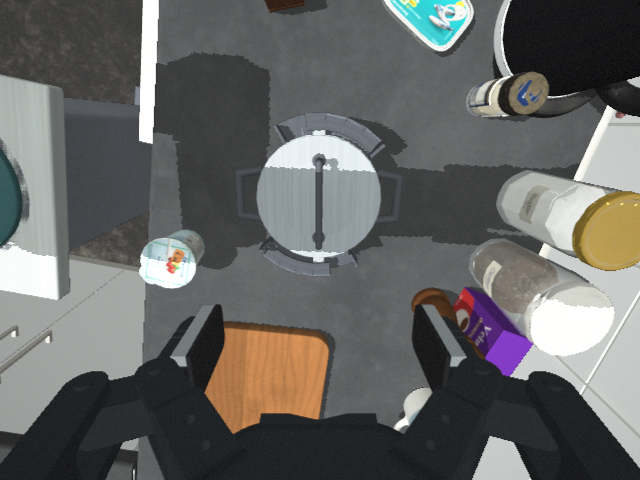

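Lid bar spans (319,160)–(319,243); the catches are the grey arcs around (330,130) and (305,262). I unroll the annulus around the lid to find the lip ends and stops.

Run:
```python
from h import *
w=np.load("w1c.npy");im=cv2.imread("pics/w1.png")
# circle fit of flange top
z=w[...,2];c=np.array([.5165,.1035])
for _ in range(8):
    r=np.hypot(w[...,0]-c[0],w[...,1]-c[1])
    m=(z>.078)&(z<.085)&(r<.073)&(im.mean(-1)>120)
    (u,v),rad=cv2.minEnclosingCircle((w[m][:,:2]*1000).astype(np.float32)); c=np.array([u,v])/1000
print(c,rad)
c=np.array([.5170,.1030])
cal=get_calibration("wrist");K=np.array(cal["K"]);T=np.linalg.inv(np.array(cal["world_from_camera"]))
out=[]
th=np.radians(np.arange(0,360,.5))[None];rr=np.arange(.060,.106,.0005)[:,None]
P=np.stack(np.broadcast_arrays(c[0]+rr*np.cos(th),c[1]+rr*np.sin(th),0.084+0*th),-1)@T[:3,:3].T+T[:3,3]
mx=(P[...,0]/P[...,2]*K[0,0]+K[0,2]).astype(np.float32);my=(P[...,1]/P[...,2]*K[1,1]+K[1,2]).astype(np.float32)
pol=cv2.remap(im,mx,my,cv2.INTER_CUBIC);zp=cv2.remap(z.astype(np.float32),mx,my,cv2.INTER_NEAREST)
hz=cv2.applyColorMap((np.clip((np.nan_to_num(zp)-.06)/.03,0,1)*255).astype(np.uint8),cv2.COLORMAP_JET)
o=np.vstack([pol,hz]);
for a in range(0,360,30): cv2.putText(o,str(a),(a*2,10),0,.35,(0,0,255));cv2.line(o,(a*2,0),(a*2,183),(0,0,255),1)
cr=cv2.resize(im[90:290,220:420],(720,720)[:2],interpolation=cv2.INTER_CUBIC)[:,:]
o=np.vstack([o,cv2.resize(im[95:165,230:410],(720,280),interpolation=cv2.INTER_CUBIC)[:, :]])
cv2.imwrite("pics/pol.png",cv2.resize(o,(720,o.shape[0])));print(o.shape)
for a in range(0,360,4):
    q=zp[40:70,a*2:a*2+8] if a*2+8<=720 else 0
    print(a,np.round([np.nanmedian(zp[36+i*8:44+i*8,a*2:a*2+8])*1000 for i in range(5)]).astype(int),end=";")
```

```text
[0.51647351 0.10341373] 72.9703140258789
(464, 720, 3)
0 [ 2  1 60 64 64];4 [ 1  1 61 65 63];8 [ 2  2 62 64 62];12 [ 1  2 61 64 63];16 [ 1  2 60 64 63];20 [ 2  1  2 63 64];24 [ 1  2  1 62 64];28 [ 2 61 63 64 63];32 [62 62 59  2  2];36 [59  2  1  1  2];40 [1 2 2 2 1];44 [1 1 1 2 1];48 [2 1 2 1 1];52 [86 86 86 87  4];56 [87 87 87 87 87];60 [87 88 87 87 87];64 [87 88 87 88 87];68 [87 87 88 87 87];72 [87 87 87 87 87];76 [87 87 87 87 87];80 [87 87 87 87 87];84 [87 87 88 88 87];88 [87 87 88 87 86];92 [87 87 87 87 87];96 [88 87 88 87 87];100 [88 87 88 87 86];104 [87 87 87 88 86];108 [87 87 87 87 87];112 [65 66 66 65 63];116 [65 65 66 65  4];120 [65 65 65 65 64];124 [65 66 66 65 33];128 [69 69 67 66  2];132 [87 85  4  3  2];136 [1 1 1 2 2];140 [1 1 1 1 1];144 [1 1 1 1 1];148 [1 1 2 2 2];152 [2 1 2 1 1];156 [1 1 2 1 2];160 [3 1 1 1 1];164 [61 60  3  1  1];168 [59 62 62 63 61];172 [ 1  1  2 63 64];176 [ 1  1  1 62 64];180 [ 1  1  2 63 64];184 [ 1  1 60 64 64];188 [ 2  2  2 64 64];192 [ 1  2  2 63 64];196 [ 2  1  1 63 64];200 [ 1 31 61 63 64];204 [61 62 63 62  2];208 [60  1  1  1  1];212 [1 1 1 1 1];216 [1 1 2 1 1];220 [1 1 2 1 2];224 [2 1 1 1 2];228 [68 67 66  2  2];232 [85 87 86 87 87];236 [66 87 87 87 87];240 [66 88 87 87 87];244 [66 87 87 88 87];248 [66 87 87 87 87];252 [66 87 88 88 87];256 [67 87 87 87 88];260 [66 87 87 87 87];264 [66 87 87 87 87];268 [84 87 87 87 87];272 [66 88 87 87 87];276 [80 87 87 87 87];280 [81 87 87 87 87];284 [85 88 87 87 88];288 [66 87 87 87 87];292 [65 65 65  1  1];296 [65 65 65  1  1];300 [65 66 65  2  2];304 [65 65 65  1  1];308 [76 67 86  2  3];312 [71 69 66  2  1];316 [2 1 1 2 2];320 [2 1 2 1 1];324 [2 2 1 1 1];328 [1 1 1 1 2];332 [2 1 1 1 1];336 [2 1 1 1 1];340 [1 1 1 2 1];344 [1 2 1 1 1];348 [2 1 1 1 1];352 [62 62 62  3  2];356 [58 61 62 64 64];
```

View pics/pol.png

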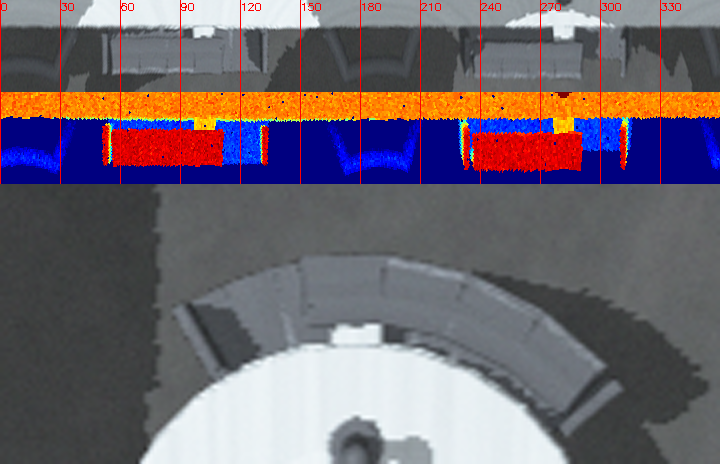

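Ear centres sit at about 102° and 282°, the lips end at about 111° and 290.5°, and the stops begin at about 130° and 309.5°. The free window is therefore an ear at 116–125°, i.e. a turn of about +18.5°. Next I look at the lifter.

step_arm(
  motion=[
    [[0.085,-0.02,0.055,0,0,0,2],[0.085,-0.04,0.11,0,0,0,4],[0.085,-0.06,0.165,0,0,0,6],[0.085,-0.08,0.215,0,0,0,8],[0.085,-0.099,0.244,0,0,0,10],[0.085,-0.099,0.244,0,0,0,10],[0.085,-0.099,0.244,0,0,0,10],[0.085,-0.099,0.244,0,0,0,10]],
  ],
)

```text
time: 4.25
tool_pos: [0.4172, 0.3464, 0.35]
tcp_rot: [1.761, 2.597, 0.002]
wrist_force: [0.4, 0.4, -0.0]
width: 0.991
```

Run:
```python
from h import *
s=read_state();print(s["tool_pos"],R.from_rotvec(s["tcp_rot"]).as_matrix()[:,1])
im,d=read_camera("wrist");cv2.imwrite("pics/w2.png",cv2.resize(im[90:330,160:480],(800,600),interpolation=cv2.INTER_CUBIC))
w=cloud("wrist",d);np.save("w2c.npy",w)
rep(w,"gtop",.36,.47,.28,.42,.163,.19)
for z in (.11,.12,.13,.14,.15,.16): rep(w,"g%.2f"%z,.36,.47,.28,.42,z,z+.01)
rep(w,"stand",.36,.47,.28,.42,.047,.056)
rep(w,"wire",.36,.47,.28,.42,.059,.1)
```

```text
[0.41719394 0.34643365 0.35004096] [0.9291388  0.36971812 0.00310038]
gtop 891 mean [0.4177 0.349  0.1721] rect [418.  347.9] [19.9 38.6] 22.3 z [0.1669 0.1725 0.1744] axis 112.7
g0.11 28 mean [0.4102 0.365  0.1157] rect [411.1 364.4] [19.2  3.3] 24.6 z [0.111  0.1145 0.1196] axis -157.3
g0.12 30 mean [0.4116 0.3656 0.1248] rect [410.9 364.7] [18.7  2.6] 26.1 z [0.1202 0.1252 0.1296] axis -156.6
g0.13 35 mean [0.4107 0.3651 0.1344] rect [411.8 364.5] [19.5  3.7] 18.4 z [0.1302 0.1354 0.1394] axis -158.0
g0.14 38 mean [0.4116 0.3655 0.1445] rect [411.7 364.9] [18.9  3.1] 17.4 z [0.1404 0.1451 0.1493] axis -159.7
g0.15 41 mean [0.4109 0.3653 0.1548] rect [410.9 364.3] [19.2  3.5] 27.2 z [0.1512 0.1558 0.1593] axis -156.6
g0.16 106 mean [0.415  0.3566 0.1673] rect [417.9 348.1] [19.9 38.5] 22.3 z [0.1605 0.1688 0.17  ] axis 118.4
stand 791 mean [0.4152 0.3555 0.0505] rect [418.  347.4] [43.9 87.8] 22.7 z [0.0479 0.0506 0.0524] axis 112.0
wire 97 mean [0.4016 0.3638 0.0707] rect [404.  358.5] [ 6.1 34.1] 21.3 z [0.0643 0.0712 0.0728] axis 109.9
```

View pics/w2.png

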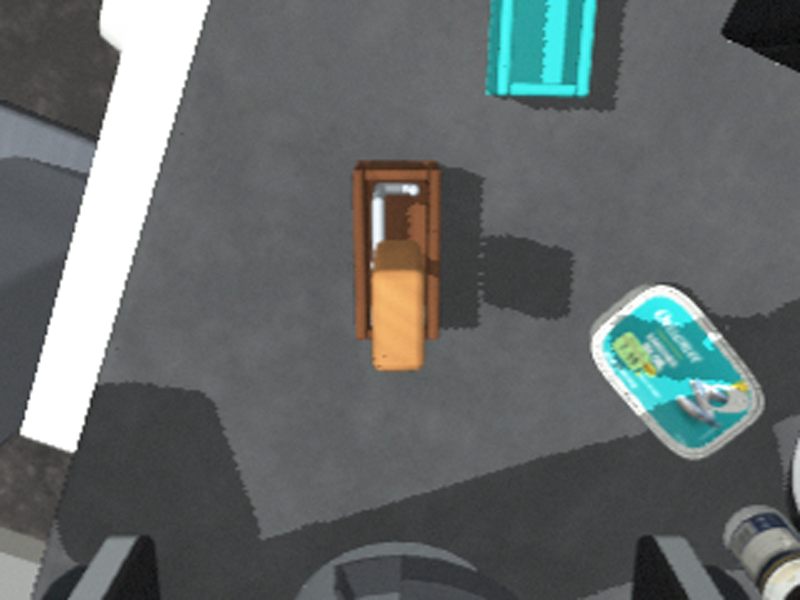

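The picture shows the lifter upright, with the shank on the left at about (378,220) and the hook tip on the right at about (412,190), so the hooks face +x at a yaw of about 22°. I descend and grip.

step_arm(
  motion=[
    [[0.085,0.001,0.0015,-0.05,0,0,0.6],[0.085,0.001,0.0015,-0.1,0,0,0.6],[0.085,0.001,0.0015,-0.15,0,0,0.6],[0.085,0.001,0.0015,-0.19,0,0,0.6],[0.085,0.001,0.0015,-0.207,0,0,0.6],[0.085,0.001,0.0015,-0.207,0,0,0.6],[0.05,0.001,0.0015,-0.207,0,0,0.6],[0.03,0.001,0.0015,-0.207,0,0,0.6]],
  ],
  newtons=60,
)

```text
time: 5.3
tool_pos: [0.4195, 0.349, 0.1452]
tcp_rot: [1.747, 2.605, 0.007]
wrist_force: [-0.0, 0.1, 0.3]
width: 0.596
```

step_arm(
  motion=[
    [[0.02,0,0,0,0,0,0],[0.01,0,0,0,0,0,0],[0.01,0,0,0,0,0,0],[0.01,0,0,0,0,0,0],[0.01,0,0,0,0,0,0],[0.01,0,0,0.01,0,0,0],[0.01,0,0,0.02,0,0,0],[0.01,0,0,0.02,0,0,0]],
  ],
  newtons=60,
)

```text
time: 6.3
tool_pos: [0.4201, 0.3495, 0.1664]
tcp_rot: [1.747, 2.604, 0.011]
wrist_force: [0.8, 0.8, -0.9]
width: 0.226
```

step_arm(
  motion=[
    [[0.01,0,0,0.03,0,0,0],[0.01,0,0,0.06,0,0,0],[0.01,0,0,0.1,0,0,0],[0.01,0,0,0.14,0,0,0],[0.01,0,0,0.16,0,0,0],[0.01,0,0,0.16,0,0,0],[0.01,0,0,0.16,0,0,0],[0.01,0,0,0.16,0,0,0]],
  ],
)

```text
time: 7.3
tool_pos: [0.4193, 0.3489, 0.3239]
tcp_rot: [1.747, 2.605, 0.005]
wrist_force: [-0.8, 0.4, -1.6]
width: 0.23
```

```bash
cat >> h.py <<'E'
def wristpts():
    s=read_state();im,d=read_camera("wrist");w=cloud("wrist",d)
    M=R.from_rotvec(s["tcp_rot"]).as_matrix()
    return s,M,im,w,(w-s["tool_pos"])@M
E
python3 - <<'E'
from h import *
s,M,im,w,t=wristpts();print(s["tool_pos"],M.round(4).tolist(),s["wrist_force"],s["torque"],s["width"])
cv2.imwrite("pics/w3.png",im);np.save("w3t.npy",t)
m=(np.abs(t[...,0])<.06)&(np.abs(t[...,1])<.03)&(t[...,2]>-.05)&(t[...,2]<.16)
vv,uu=np.where(m);print(len(vv),uu.min(),uu.max(),vv.min(),vv.max())
p=t[m]
for z in np.arange(-.03,.16,.01):
    q=p[(p[:,2]>=z)&(p[:,2]<z+.01)]
    if len(q)>3: print(round(z,2),len(q),"x",(np.percentile(q[:,0],[0,50,100])*1000).round(1),"y",(np.percentile(q[:,1],[0,50,100])*1000).round(1))
E
```

```text
[0.41929365 0.34886309 0.32391202] [[-0.3794, 0.9252, 0.0054], [0.9252, 0.3794, -0.0], [-0.0021, 0.005, -1.0]] [-0.83311817  0.39734073 -1.55985089] [-0.0447917  -0.01026361 -0.00164337] 0.23020897303017218
17345 223 410 195 418
-0.03 7259 x [-21.   7.  19.] y [-30.    0.5  30. ]
-0.02 1612 x [-11.4  11.9  19. ] y [-25.5  -0.2  26. ]
-0.01 1407 x [ 6.  11.2 19. ] y [-23.    0.5  23.6]
0.0 1153 x [ 5.9 11.2 19.1] y [-23.2  -0.3  23.7]
0.01 706 x [ 5.8 17.1 18.9] y [-22.4   0.1  23.1]
0.02 331 x [13.8 18.  18.8] y [-10.1   0.    9.8]
0.03 158 x [14.  18.  18.7] y [-10.2   0.    9.7]
0.07 458 x [-3.  17.1 31.4] y [-13.7  -9.6  -5.8]
0.08 34 x [29.4 30.9 31.5] y [-12.   -9.3  -7. ]
0.09 31 x [29.  30.8 31.6] y [-12.7  -9.6  -7.3]
0.1 30 x [28.2 30.9 31.5] y [-12.7  -9.2  -6.9]
0.11 25 x [29.3 31.  31.4] y [-12.5  -9.5  -7.2]
0.12 74 x [26.2 29.7 31.4] y [-13.    6.6  10.5]
0.13 157 x [25.7 29.6 31.6] y [-12.6  -1.7   9.9]
```

View pics/w3.png

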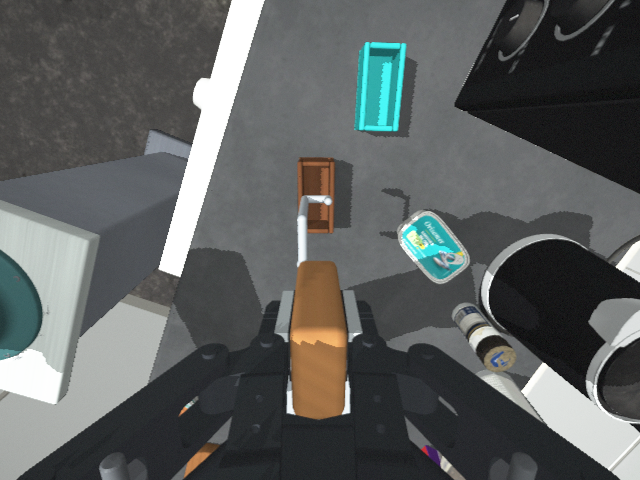

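Lifter is held straight (grip and hooks centred within about 1 mm of the tool axis). I move to just behind the bar (−x side), yaw −10.5°.

step_arm(
  motion=[
    [[0.01,0.009,-0.035,0,0,0,-1.5],[0.01,0.018,-0.07,0,0,0,-3],[0.01,0.029,-0.11,0,0,0,-5],[0.01,0.04,-0.15,0,0,0,-7],[0.01,0.052,-0.2,0,0,0,-9],[0.01,0.06,-0.23,-0.02,0,0,-10.5],[0.01,0.066,-0.251,-0.044,0,0,-10.5],[0.01,0.066,-0.251,-0.044,0,0,-10.5]],
  ],
)

```text
time: 8.35
tool_pos: [0.4838, 0.0964, 0.277]
tcp_rot: [1.984, 2.435, -0.003]
wrist_force: [0.3, 0.4, -1.2]
width: 0.225
```

step_arm(
  motion=[
    [[0.01,0,0,0,0,0,0],[0.01,0,0,0,0,0,0],[0.01,0,0,0,0,0,0],[0.01,0,0,0,0,0,0],[0.01,0,0,0,0,0,0],[0.01,0,0,0,0,0,0],[0.01,0,0,0,0,0,0],[0.01,0,0,0,0,0,0]],
  ],
)

```text
time: 9.35
tool_pos: [0.4837, 0.0964, 0.277]
tcp_rot: [1.984, 2.435, -0.003]
wrist_force: [-0.4, 0.3, -0.6]
width: 0.227
```

Run:
```python
from h import *
s,M,im,w,t=wristpts();print(s["tool_pos"],M.round(4).tolist(),s["wrist_force"],s["torque"],s["width"])
yaw=np.degrees(np.arctan2(M[1,1],M[0,1]));print("yaw",yaw)
cv2.imwrite("pics/w4.png",im)
hm=(t[...,2]>.055)&(t[...,2]<.145)&(np.abs(t[...,0])<.05)&(np.abs(t[...,1])<.02)
p=t[hm];print("hook tool x",np.percentile(p[:,0],[1,50,99]).round(4),"y",np.percentile(p[:,1],[1,50,99]).round(4),"z",np.percentile(p[:,2],[1,50,99]).round(4),len(p))
m=(w[...,2]>.110)&(w[...,2]<.122)&(w[...,0]>.45)&(w[...,0]<.58)&(w[...,1]>.03)&(w[...,1]<.17)&~hm
p=w[m];r=cv2.minAreaRect((p[:,:2]*1000).astype(np.float32));print("bar",len(p),r,p.mean(0),p[:,1].min(),p[:,1].max())
q=t[m];print("bar in tool: y",np.percentile(q[:,1],[1,50,99]).round(4),"x",np.percentile(q[:,0],[1,99]).round(4),"z",np.percentile(q[:,2],[5,50]).round(4))
e=np.polyfit(q[:,0],q[:,1],1);print("bar line y=a x+b tool",e, np.degrees(np.arctan(e[0])))
```

```text
[0.48374663 0.09639365 0.27697359] [[-0.2017, 0.9794, -0.0005], [0.9794, 0.2017, -0.0018], [-0.0017, -0.0008, -1.0]] [-0.37425842  0.28378934 -0.55470898] [ 0.02640841  0.00496924 -0.0116263 ] 0.22713019117751274
yaw 11.638070251418798
hook tool x [-0.0003  0.027   0.0315] y [-0.013  -0.0089  0.0094] z [0.0736 0.0764 0.136 ] 812
bar 977 ((516.5816650390625, 103.29981994628906), (7.967009544372559, 98.78308868408203), 11.709744453430176) [0.51566211 0.10620526 0.11718149] 0.054576567121828706 0.1518522125426686
bar in tool: y [0.0298 0.0333 0.0375] x [-0.0472  0.0489] z [0.158  0.1596]
bar line y=a x+b tool [-0.00120542  0.03337667] -0.0690656325404466
```

View pics/w4.png

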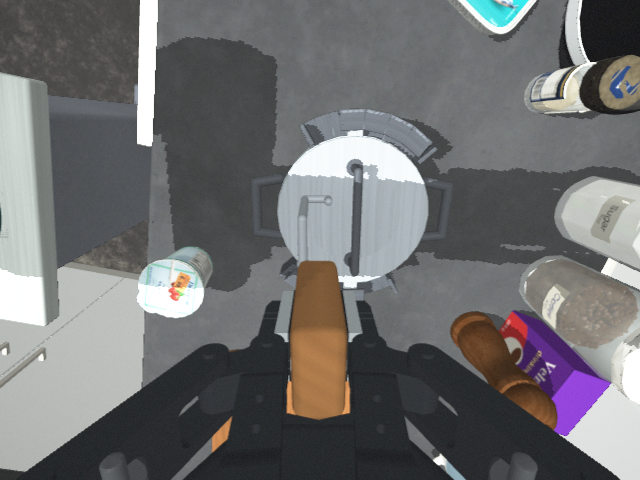

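Bar and hooks are parallel (0.1°); the bar is 34 mm ahead of the throat. I go down 48 mm, then forward under the bar.

step_arm(
  motion=[
    [[0.01,0,0.001,-0.01,0,0,0],[0.01,0,0.0015,-0.02,0,0,0],[0.01,0,0.0015,-0.03,0,0,0],[0.01,0,0.0015,-0.04,0,0,0],[0.01,0,0.0015,-0.045,0,0,0],[0.01,0,0.0015,-0.048,0,0,0],[0.01,0,0.0015,-0.048,0,0,0],[0.01,0,0.0015,-0.048,0,0,0]],
  ],
)

```text
time: 10.4
tool_pos: [0.4841, 0.098, 0.2294]
tcp_rot: [1.984, 2.434, -0.002]
wrist_force: [-0.1, 0.5, -2.1]
width: 0.228
```

step_arm(
  motion=[
    [[0.01,0.006,0.0012,0,0,0,0],[0.01,0.012,0.0024,0,0,0,0],[0.01,0.018,0.0037,0,0,0,0],[0.01,0.024,0.0049,0,0,0,0],[0.01,0.029,0.0059,0,0,0,0],[0.01,0.033,0.0068,0,0,0,0],[0.01,0.033,0.0068,0,0,0,0],[0.01,0.033,0.0068,0,0,0,0]],
  ],
)

```text
time: 11.4
tool_pos: [0.5169, 0.1048, 0.2294]
tcp_rot: [1.984, 2.434, -0.002]
wrist_force: [-0.0, 0.0, -0.6]
width: 0.23
```

```bash
cat > chk.py <<'E'
from h import *
import sys
s,M,im,w,t=wristpts();print(s["time"],s["tool_pos"].round(4),s["wrist_force"].round(2),s["torque"].round(3),round(s["width"],3))
print("yaw",np.degrees(np.arctan2(M[1,1],M[0,1])).round(2),"toolz",M[:,2].round(4))
cv2.imwrite("pics/%s.png"%sys.argv[1],im);np.save("chk.npy",w);np.save("chkt.npy",t)
m=(t[...,2]>.125)&(t[...,2]<.17)&(np.abs(t[...,0])<.07)&(np.abs(t[...,1])<.03)
p=t[m]
for x in np.arange(-.05,.06,.01):
    q=p[(p[:,0]>=x)&(p[:,0]<x+.01)]
    if len(q)>3: print(round(x,2),len(q),"y",(np.percentile(q[:,1],[2,50,98])*1000).round(1),"z",(np.percentile(q[:,2],[2,50,98])*1000).round(1))
# flange plane
m=(w[...,2]>.07)&(w[...,2]<.3)&(t[...,2]>.172)&(t[...,2]<.215)&(np.hypot(t[...,0],t[...,1])<.068)
p=w[m];A=np.c_[p[:,:2]-s["tool_pos"][:2],np.ones(len(p))]
for _ in range(3):
    c=np.linalg.lstsq(A,p[:,2],rcond=None)[0];r=np.abs(A@c-p[:,2])<.003;A,p=A[r],p[r]
print("flange n",len(p),"z",c[2].round(4),"tilt deg",np.degrees(np.arctan(c[:2])).round(2))
E
python3 chk.py w5
```

```text
11.4 [0.5169 0.1048 0.2294] [-0.01  0.03 -0.57] [-0.022  0.065 -0.059] 0.23
yaw 11.65 toolz [ 0.     -0.0017 -1.    ]
-0.05 272 y [-29.8  18.   29.5] z [146.  147.3 148.5]
-0.04 284 y [-29.4  17.4  29.3] z [145.  146.6 148.2]
-0.03 482 y [-29.2   9.   29.2] z [144.  145.5 146.8]
-0.02 547 y [-28.8   8.8  28.7] z [143.5 145.  146.6]
-0.01 568 y [-29.2   8.7  29.1] z [143.5 144.8 146.2]
0.0 579 y [-29.    8.6  29. ] z [143.4 144.8 146.2]
0.01 620 y [-28.6   8.5  29.1] z [143.6 145.  146.5]
0.02 625 y [-29.2   7.7  29. ] z [125.7 145.6 147.4]
0.03 863 y [-28.8   4.3  28.6] z [128.2 146.4 148.2]
0.04 907 y [-28.9   1.1  29.1] z [132.4 146.9 148.3]
0.05 996 y [-28.9  -0.1  28.7] z [145.1 147.1 148.5]
flange n 0 z 0.0 tilt deg [0. 0.]
```

step_arm(
  motion=[
    [[0.01,0,0,0.003,0,0,0],[0.01,0,0,0.006,0,0,0],[0.01,0,0,0.008,0,0,0],[0.01,0,0,0.01,0,0,0],[0.01,0,0,0.012,0,0,0],[0.01,0,0,0.012,0,0,0],[0.01,0,0,0.012,0,0,0],[0.01,0,0,0.012,0,0,0]],
  ],
)

```text
time: 12.45
tool_pos: [0.5168, 0.1047, 0.2412]
tcp_rot: [1.984, 2.435, -0.002]
wrist_force: [0.2, -0.8, -1.4]
width: 0.225
```

```bash
sed -i 's/(t\[...,2\]>.125)&(t\[...,2\]<.17)/(t[...,2]>.06)\&(w[...,2]>.095)/; s/(t\[...,2\]>.172)&(t\[...,2\]<.215)/(t[...,2]>.150)\&(t[...,2]<.175)/; s/(w\[...,2\]>.07)&(w\[...,2\]<.3)/(w[...,2]>.01)/' chk.py; python3 chk.py w6
python3 - <<'E'
import cv2
im=cv2.imread('pics/w6.png');cv2.imwrite('pics/w6c.png',cv2.resize(im[60:300,200:440],(600,600),interpolation=cv2.INTER_CUBIC))
E
```

```text
12.45 [0.5168 0.1047 0.2412] [ 0.22 -0.85 -1.4 ] [0.034 0.003 0.035] 0.225
yaw 11.64 toolz [-1.0e-04 -1.7e-03 -1.0e+00]
-0.02 104 y [-3.6  0.3  3.5] z [122.4 124.  126.5]
-0.01 129 y [-13.1  -0.4   3.5] z [ 74.7 123.7 126.8]
0.0 252 y [-12.4  -4.3   3.5] z [ 73.8 122.  126.5]
0.01 276 y [-12.8  -7.2   3.4] z [ 73.7  77.3 126.6]
0.02 393 y [-12.7  -5.9   9.4] z [ 73.9 123.  134.5]
0.03 346 y [-12.3  -4.2   8.2] z [ 75.6 123.2 136.2]
0.04 149 y [-4.1 -0.4  3.3] z [122.3 124.6 142.8]
flange n 15113 z 0.0827 tilt deg [ 0.05 -0.18]
```

View pics/w6c.png

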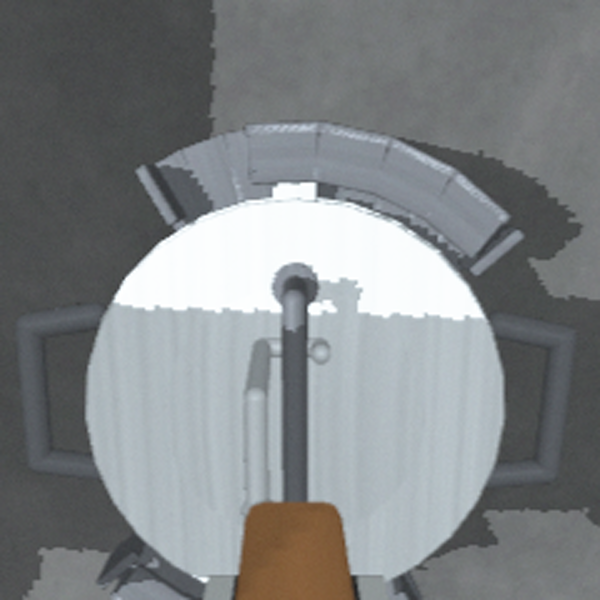

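The bar lies in the throat, between shank (258,430) and tip (318,352). I raise gently to seat it.

step_arm(
  motion=[
    [[0.01,0,0,0.0005,0,0,0],[0.01,0,0,0.001,0,0,0],[0.01,0,0,0.0015,0,0,0],[0.01,0,0,0.002,0,0,0],[0.01,0,0,0.002,0,0,0],[0.01,0,0,0.002,0,0,0],[0.01,0,0,0.002,0,0,0],[0.01,0,0,0.002,0,0,0]],
  ],
)

```text
time: 13.5
tool_pos: [0.5168, 0.1047, 0.2432]
tcp_rot: [1.984, 2.434, -0.002]
wrist_force: [-0.1, 0.4, -1.4]
width: 0.226
```

```bash
python3 chk.py w7 | grep -v ^-0|grep -v '^0'; python3 -c "
from h import *
print(np.mean([read_state()['wrist_force'] for _ in range(5)],0))"
```

```text
13.5 [0.5168 0.1047 0.2432] [-0.1   0.41 -1.39] [-0.014  0.053  0.098] 0.226
yaw 11.64 toolz [-1.0e-04 -1.8e-03 -1.0e+00]
flange n 14960 z 0.0827 tilt deg [ 0.04 -0.17]
[ 0.29282009 -0.03907493 -1.32848214]
```

step_arm(
  motion=[
    [[0.01,0,0,0.0005,0,0,0],[0.01,0,0,0.001,0,0,0],[0.01,0,0,0.0015,0,0,0],[0.01,0,0,0.0015,0,0,0],[0.01,0,0,0.0015,0,0,0],[0.01,0,0,0.0015,0,0,0],[0.01,0,0,0.0015,0,0,0],[0.01,0,0,0.0015,0,0,0]],
  ],
)

```text
time: 14.55
tool_pos: [0.5167, 0.1047, 0.2446]
tcp_rot: [1.984, 2.435, -0.003]
wrist_force: [-0.0, 0.4, -4.5]
width: 0.232
```

```bash
python3 chk.py w7 | grep -v ^-0|grep -v '^0'; python3 -c "
from h import *
print(np.mean([read_state()['wrist_force'] for _ in range(5)],0))"
```

```text
14.55 [0.5167 0.1047 0.2446] [-0.03  0.38 -4.48] [-0.009 -0.053  0.035] 0.232
yaw 11.64 toolz [-3.0e-04 -1.8e-03 -1.0e+00]
flange n 14861 z 0.0832 tilt deg [ 0.1  -0.17]
[-0.56298757  0.42201555 -4.8701805 ]
```

step_arm(
  motion=[
    [[0.01,0,0,0,0,0,2.5],[0.01,0,0,0,0,0,5],[0.01,0,0,0,0,0,7.5],[0.01,0,0,0,0,0,10],[0.01,0,0,0,0,0,12.5],[0.01,0,0,0,0,0,15],[0.01,0,0,0,0,0,17],[0.01,0,0,0,0,0,17]],
  ],
)

```text
time: 15.6
tool_pos: [0.5168, 0.1047, 0.2447]
tcp_rot: [1.603, 2.701, -0.002]
wrist_force: [-0.7, -0.6, -5.4]
width: 0.228
```

```bash
cat > ears.py <<'E'
from h import *
import sys
s,M,im,w,t=wristpts();print(s["time"],s["tool_pos"].round(4),s["wrist_force"].round(2),s["torque"].round(3),"yaw",np.degrees(np.arctan2(M[1,1],M[0,1])).round(2))
cv2.imwrite("pics/%s.png"%sys.argv[1],im)
z=w[...,2];c=np.array([.5166,.1032]);dz=float(sys.argv[2]) if len(sys.argv)>2 else 0
# bar angle
r=np.hypot(w[...,0]-c[0],w[...,1]-c[1])
m=(z>.113+dz)&(z<.1215+dz)&(r<.052)
q=t[m];q=q[np.abs(q[:,1])<.0045+.07*np.abs(q[:,0])];e=np.polyfit(q[:,0],q[:,1],1);print("bar pts",len(q),"bar yaw rel tool",-np.degrees(np.arctan(e[0])).round(2),"y0",e[1].round(4))
a=np.degrees(np.arctan2(w[...,1]-c[1],w[...,0]-c[0]))%360
for lo,hi,n in [(.0755,.079,"ear+lip"),(.083,.095,"lip/stop")]:
    k=(r>lo)&(r<hi)&(z>.06)
    for a0 in range(95,140,2):
        v=z[k&(a>=a0)&(a<a0+2)]
        print(a0,int(np.nanmedian(v)*1000) if len(v) else None,end=" ")
    print(n)
m=(t[...,2]>.150)&(t[...,2]<.175)&(np.hypot(t[...,0],t[...,1])<.068)
p=w[m];A=np.c_[p[:,:2]-s["tool_pos"][:2],np.ones(len(p))]
for _ in range(3):
    f=np.linalg.lstsq(A,p[:,2],rcond=None)[0];rr=np.abs(A@f-p[:,2])<.003;A,p=A[rr],p[rr]
print("flange z",f[2].round(4),"tilt",np.degrees(np.arctan(f[:2])).round(2))
cv2.imwrite("pics/%sc.png"%sys.argv[1],cv2.resize(im[60:300,180:460],(700,600),interpolation=cv2.INTER_CUBIC))
E
python3 ears.py w8
```

```text
15.6 [0.5168 0.1047 0.2447] [-0.67 -0.57 -5.37] [ 0.013  0.004 -0.037] yaw 28.63
bar pts 908 bar yaw rel tool 0.19 y0 -0.0
95 64 97 65 99 65 101 65 103 65 105 64 107 65 109 65 111 65 113 80 115 80 117 80 119 80 121 81 123 65 125 65 127 64 129 65 131 86 133 65 135 64 137 None 139 None ear+lip
95 87 97 87 99 87 101 87 103 87 105 87 107 87 109 86 111 65 113 65 115 65 117 65 119 65 121 65 123 65 125 65 127 65 129 65 131 87 133 86 135 None 137 None 139 None lip/stop
flange z 0.0833 tilt [ 0.15 -0.14]
```

The lid followed exactly. The ear now spans 113–123° between the lip end (110°) and the stop (130°). I turn 1.8° more and lift slowly.

step_arm(
  motion=[
    [[0.01,0,0,0,0,0,1],[0.01,0,0,0,0,0,1.8],[0.01,0,0,0,0,0,1.8],[0.01,0,0,0.0015,0,0,1.8],[0.01,0,0,0.003,0,0,1.8],[0.01,0,0,0.0045,0,0,1.8],[0.01,0,0,0.006,0,0,1.8],[0.01,0,0,0.006,0,0,1.8]],
  ],
)

```text
time: 16.65
tool_pos: [0.5169, 0.1047, 0.2509]
tcp_rot: [1.56, 2.725, -0.002]
wrist_force: [-0.0, -0.3, -4.8]
width: 0.228
```

```bash
python3 ears.py w9 .006
```

```text
16.65 [0.5169 0.1047 0.2509] [-0.04 -0.28 -4.79] [ 0.005 -0.023 -0.037] yaw 30.41
bar pts 908 bar yaw rel tool 0.18 y0 -0.0001
95 64 97 65 99 65 101 64 103 65 105 65 107 64 109 64 111 65 113 65 115 86 117 87 119 87 121 86 123 86 125 65 127 64 129 65 131 86 133 65 135 64 137 None 139 None ear+lip
95 87 97 87 99 87 101 87 103 86 105 86 107 87 109 86 111 65 113 64 115 65 117 65 119 65 121 65 123 65 125 65 127 64 129 65 131 87 133 85 135 None 137 None 139 None lip/stop
flange z 0.0894 tilt [ 0.13 -0.17]
```

Free and level. I raise it clear.

step_arm(
  motion=[
    [[0.01,0,0,0.003,0,0,0],[0.01,0,0,0.01,0,0,0],[0.01,0,0,0.02,0,0,0],[0.01,0,0,0.032,0,0,0],[0.01,0,0,0.045,0,0,0],[0.01,0,0,0.057,0,0,0],[0.01,0,0,0.066,0,0,0],[0.01,0,0,0.07,0,0,0]],
  ],
)

```text
time: 17.7
tool_pos: [0.5171, 0.1048, 0.3217]
tcp_rot: [1.56, 2.724, -0.001]
wrist_force: [0.0, -0.1, -5.6]
width: 0.227
```

step_arm(
  motion=[
    [[0.01,0,-0.003,0,0,0,0],[0.01,0,-0.012,0,0,0,0],[0.01,-0.001,-0.027,0,0,0,0],[0.01,-0.002,-0.047,0,0,0,0],[0.01,-0.003,-0.072,0,0,0,0],[0.01,-0.005,-0.099,0,0,0,0],[0.01,-0.006,-0.126,0,0,0,0],[0.01,-0.008,-0.153,0,0,0,0]],
  ],
)

```text
time: 18.7
tool_pos: [0.5085, -0.0502, 0.3214]
tcp_rot: [1.561, 2.724, -0.002]
wrist_force: [0.6, 0.1, -5.0]
width: 0.226
```

step_arm(
  motion=[
    [[0.01,-0.001,-0.027,0,0,0,0],[0.01,-0.003,-0.056,0,0,0,0],[0.01,-0.005,-0.087,0,0,0,0],[0.01,-0.007,-0.118,0,0,0,0],[0.01,-0.008,-0.147,0,0,0,0],[0.01,-0.009,-0.172,0,0,0,0],[0.01,-0.01,-0.192,0,0,0,0],[0.01,-0.011,-0.205,0,0,0,0]],
  ],
)

```text
time: 19.7
tool_pos: [0.497, -0.2565, 0.3211]
tcp_rot: [1.563, 2.724, -0.002]
wrist_force: [0.2, 0.1, -5.2]
width: 0.225
```

```bash
cat > lev.py <<'E'
from h import *
import sys
s,M,im,w,t=wristpts();print(s["time"],s["tool_pos"].round(4),s["wrist_force"].round(2),s["torque"].round(3),"yaw",np.degrees(np.arctan2(M[1,1],M[0,1])).round(2))
cv2.imwrite("pics/%s.png"%sys.argv[1],im)
m=(t[...,2]>.150)&(t[...,2]<.175)&(np.hypot(t[...,0],t[...,1])<.068)
p=w[m];A=np.c_[p[:,:2]-s["tool_pos"][:2],np.ones(len(p))]
for _ in range(3):
    f=np.linalg.lstsq(A,p[:,2],rcond=None)[0];rr=np.abs(A@f-p[:,2])<.003;A,p=A[rr],p[rr]
print("flange z",f[2].round(4),"tilt",np.degrees(np.arctan(f[:2])).round(2),len(p))
(c,r)=cv2.minEnclosingCircle((p[:,:2]*1000).astype(np.float32));print("flange circle",c,r)
rep(w,"board",.3,.7,-.45,-.1,.015,.03);rep(w,"table",.3,.8,-.5,.1,-.01,.006)
E
python3 lev.py w10
```

```text
19.7 [ 0.497  -0.2565  0.3211] [ 0.22  0.14 -5.16] [0.045 0.049 0.007] yaw 30.31
flange z 0.1597 tilt [-1.16 -1.02] 15052
flange circle (497.0391845703125, -256.77215576171875) 67.9952392578125
board 12463 mean [ 0.4702 -0.2105  0.0219] rect [ 498.2 -274.6] [199.8 280.7] 4.9 z [0.0199 0.0219 0.0238] axis 66.7
table 92490 mean [ 0.5488 -0.1621  0.0009] rect [ 550. -200.] [500.  599.9] 0.0 z [-0.001   0.0009  0.0028] axis -135.2
```

step_arm(
  motion=[
    [[0.01,0,-0.005,0,0,0,0],[0.01,0,-0.011,-0.005,0,0,0],[0.01,0.001,-0.015,-0.015,0,0,0],[0.01,0.001,-0.017,-0.028,0,0,0],[0.01,0.001,-0.017,-0.042,0,0,0],[0.01,0.001,-0.017,-0.054,0,0,0],[0.01,0.001,-0.017,-0.064,0,0,0],[0.01,0.001,-0.017,-0.07,0,0,0]],
  ],
)

```text
time: 20.75
tool_pos: [0.4978, -0.2745, 0.2502]
tcp_rot: [1.563, 2.724, -0.004]
wrist_force: [0.3, -0.4, -5.3]
width: 0.233
```

step_arm(
  motion=[
    [[0.01,0,0,-0.004,0,0,0],[0.01,0,0,-0.011,0,0,0],[0.01,0,0,-0.019,0,0,0],[0.01,0,0,-0.027,0,0,0],[0.01,0,0,-0.034,0,0,0],[0.01,0,0,-0.039,0,0,0],[0.01,0,0,-0.042,0,0,0],[0.01,0,0,-0.042,0,0,0]],
  ],
)

```text
time: 21.75
tool_pos: [0.4977, -0.2744, 0.208]
tcp_rot: [1.563, 2.724, -0.004]
wrist_force: [-0.7, 0.3, -4.3]
width: 0.226
```

```bash
python3 lev.py w11
```

```text
21.75 [ 0.4977 -0.2744  0.208 ] [-0.71  0.25 -4.28] [0.021 0.028 0.002] yaw 30.31
flange z 0.0468 tilt [ 0.06 -0.27] 14892
flange circle (497.6297607421875, -274.8545227050781) 67.99083709716797
board 34599 mean [ 0.4803 -0.2254  0.0221] rect [ 498.8 -273.1] [200.1 281. ] 5.1 z [0.0205 0.0221 0.0238] axis 71.4
table 113849 mean [ 0.5391 -0.209   0.0013] rect [ 550.  -241.6] [516.8 500. ] 90.0 z [-0.0002  0.0013  0.0029] axis -145.5
```

step_arm(
  motion=[
    [[0.01,0,0,-0.001,0,0,0],[0.01,0,0,-0.002,0,0,0],[0.01,0,0,-0.003,0,0,0],[0.01,0,0,-0.004,0,0,0],[0.01,0,0,-0.005,0,0,0],[0.01,0,0,-0.006,0,0,0],[0.01,0,0,-0.0065,0,0,0],[0.01,0,0,-0.007,0,0,0]],
  ],
)

```text
time: 22.8
tool_pos: [0.4979, -0.2745, 0.2012]
tcp_rot: [1.563, 2.724, -0.004]
wrist_force: [0.4, -0.1, -4.8]
width: 0.223
```

step_arm(
  motion=[
    [[0.01,0,0,-0.0005,0,0,0],[0.01,0,0,-0.001,0,0,0],[0.01,0,0,-0.0015,0,0,0],[0.01,0,0,-0.002,0,0,0],[0.01,0,0,-0.0025,0,0,0],[0.01,0,0,-0.003,0,0,0],[0.01,0,0,-0.0035,0,0,0],[0.01,0,0,-0.0035,0,0,0]],
  ],
)

```text
time: 23.8
tool_pos: [0.4979, -0.2745, 0.1977]
tcp_rot: [1.563, 2.724, -0.004]
wrist_force: [-0.3, 0.4, -1.7]
width: 0.231
```

```bash
python3 lev.py w12
```

```text
23.8 [ 0.4979 -0.2745  0.1977] [-0.33  0.38 -1.73] [-0.025  0.018 -0.012] yaw 30.3
flange z 0.0393 tilt [ 0.11 -0.17] 15150
flange circle (497.82745361328125, -274.9607238769531) 67.99738311767578
board 37480 mean [ 0.4801 -0.2257  0.0219] rect [ 498.5 -272.8] [200.1 280.5] 5.0 z [0.0202 0.0219 0.0235] axis 71.3
table 115491 mean [ 0.5364 -0.2121  0.0011] rect [ 550.  -245.2] [509.6 500. ] 90.0 z [-0.0005  0.0011  0.0026] axis -146.2
```

Lid stands on the board, level, and unloaded. I lower the hooks, back out along −x of the lifter (yaw 30°), then rise.

step_arm(
  motion=[
    [[0.01,0,0,-0.002,0,0,0],[0.01,0,0,-0.004,0,0,0],[0.01,0,0,-0.006,0,0,0],[0.01,0,0,-0.008,0,0,0],[0.01,0,0,-0.01,0,0,0],[0.01,0,0,-0.0115,0,0,0],[0.01,0,0,-0.0115,0,0,0],[0.01,0,0,-0.0115,0,0,0]],
  ],
)

```text
time: 24.85
tool_pos: [0.4979, -0.2745, 0.1863]
tcp_rot: [1.563, 2.724, -0.004]
wrist_force: [0.8, 0.0, -0.9]
width: 0.228
```

step_arm(
  motion=[
    [[0.01,-0.004,-0.0024,0,0,0,0],[0.01,-0.009,-0.0053,0,0,0,0],[0.01,-0.014,-0.0082,0,0,0,0],[0.01,-0.019,-0.0111,0,0,0,0],[0.01,-0.024,-0.014,0,0,0,0],[0.01,-0.028,-0.0164,0,0,0,0],[0.01,-0.032,-0.0187,0,0,0,0],[0.01,-0.032,-0.0187,0,0,0,0]],
  ],
)

```text
time: 25.85
tool_pos: [0.4656, -0.2934, 0.1863]
tcp_rot: [1.563, 2.723, -0.004]
wrist_force: [-0.1, -0.1, -1.3]
width: 0.225
```

```bash
python3 lev.py w13;  python3 - <<'E'
import cv2
im=cv2.imread('pics/w13.png');cv2.imwrite('pics/w13c.png',cv2.resize(im[60:360,180:500],(640,600),interpolation=cv2.INTER_CUBIC))
E
```

```text
25.85 [ 0.4656 -0.2934  0.1863] [-0.11 -0.12 -1.31] [ 0.027  0.045 -0.032] yaw 30.28
flange z 0.0213 tilt [-0.9  -0.12] 4386
flange circle (458.44354248046875, -295.9674987792969) 67.45653533935547
board 40055 mean [ 0.4823 -0.223   0.0219] rect [ 498.9 -272.5] [200.2 280. ] 5.1 z [0.0203 0.0219 0.0235] axis 72.0
table 105854 mean [ 0.5167 -0.2327  0.0011] rect [ 550.  -258.2] [500.  483.5] 0.0 z [-0.0004  0.0011  0.0026] axis -151.0
```

View pics/w13c.png

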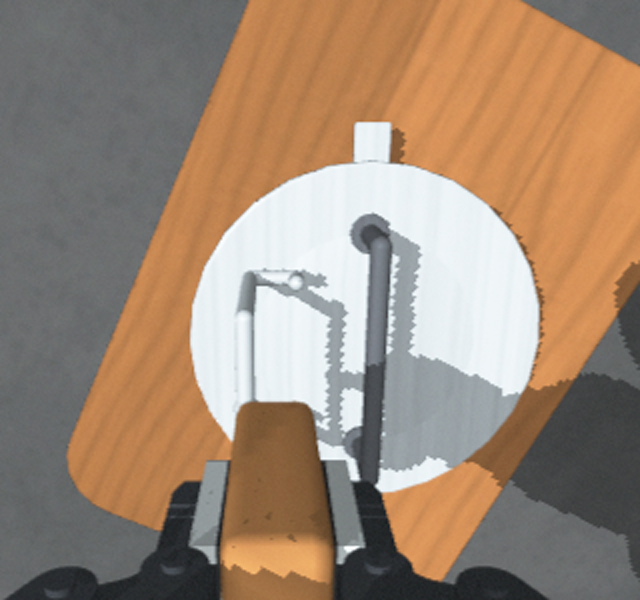

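Hook tip (295,280) is well clear of the bar (375,350); the lid is within the board. I rise and travel back to the stand.

step_arm(
  motion=[
    [[0.01,0,0,0.015,0,0,0],[0.01,0,0,0.04,0,0,0],[0.01,0,0,0.075,0,0,0],[0.01,0,0.005,0.11,0,0,0],[0.01,-0.002,0.02,0.135,0,0,0],[0.01,-0.004,0.045,0.15,0,0,0],[0.01,-0.006,0.085,0.15,0,0,-1],[0.01,-0.01,0.13,0.15,0,0,-2]],
  ],
)

```text
time: 26.9
tool_pos: [0.4562, -0.1625, 0.3381]
tcp_rot: [1.611, 2.692, -0.003]
wrist_force: [-0.1, -0.1, -0.8]
width: 0.224
```

step_arm(
  motion=[
    [[0.01,-0.004,0.05,0,0,0,-1],[0.01,-0.008,0.1,0,0,0,-2],[0.01,-0.012,0.155,0,0,0,-3],[0.01,-0.017,0.21,0,0,0,-4],[0.01,-0.022,0.265,0,0,0,-5],[0.01,-0.027,0.32,0,0,0,-6],[0.01,-0.03,0.37,0,0,0,-6],[0.01,-0.033,0.42,0,0,0,-6]],
  ],
)

```text
time: 27.9
tool_pos: [0.4229, 0.2596, 0.3397]
tcp_rot: [1.748, 2.604, -0.0]
wrist_force: [-0.1, 0.0, -2.1]
width: 0.23
```

Run:
```python
from h import *
s=read_state();M=R.from_rotvec(s["tcp_rot"]).as_matrix();print(s["time"],s["tool_pos"],np.degrees(np.arctan2(M[1,1],M[0,1])))
```

```text
27.9 [0.42289303 0.25957819 0.33971648] 22.251400862374123
```

step_arm(
  motion=[
    [[0.01,-0.001,0.03,0,0,0,0.2],[0.01,-0.002,0.06,-0.01,0,0,0.2],[0.01,-0.003,0.08,-0.03,0,0,0.2],[0.01,-0.0036,0.0894,-0.055,0,0,0.2],[0.01,-0.0036,0.0894,-0.08,0,0,0.2],[0.01,-0.0036,0.0894,-0.08,0,0,0.2],[0.01,-0.0036,0.0894,-0.08,0,0,0.2],[0.01,-0.0036,0.0894,-0.08,0,0,0.2]],
  ],
)

```text
time: 28.9
tool_pos: [0.4201, 0.3493, 0.2613]
tcp_rot: [1.744, 2.606, 0.004]
wrist_force: [-0.4, -0.2, -1.0]
width: 0.226
```

Run:
```python
from h import *
s,M,im,w,t=wristpts();print(s["time"],s["tool_pos"].round(4),"yaw",np.degrees(np.arctan2(M[1,1],M[0,1])).round(2),"toolz",M[:,2].round(4))
cv2.imwrite("pics/w14.png",cv2.resize(im[60:300,200:440],(600,600),interpolation=cv2.INTER_CUBIC))
p=rep(w,"stand rim",.36,.47,.28,.42,.046,.056)
q=(p-s["tool_pos"])@M;r=cv2.minAreaRect((q[:,:2]*1000).astype(np.float32));print("stand in tool",r)
m=(t[...,2]>.1)&(t[...,2]<.145)&(np.abs(t[...,0])<.05)&(np.abs(t[...,1])<.02)
p=t[m];print("hook tool x",np.percentile(p[:,0],[1,50,99]).round(4),"y",np.percentile(p[:,1],[1,50,99]).round(4),"z",np.percentile(p[:,2],[1,50,99]).round(4))
```

```text
28.9 [0.4201 0.3493 0.2613] yaw 22.43 toolz [ 0.0063 -0.0015 -1.    ]
stand rim 1224 mean [0.4175 0.3532 0.0504] rect [418.3 347.5] [44.  87.3] 22.0 z [0.0472 0.0505 0.0522] axis 116.6
stand in tool ((-0.13647842407226562, -3.462627410888672), (87.33690643310547, 44.001220703125), 0.45151057839393616)
hook tool x [0.0259 0.03   0.0315] y [-0.0129 -0.0028  0.0101] z [0.1012 0.1329 0.1368]
```

View pics/w14.png

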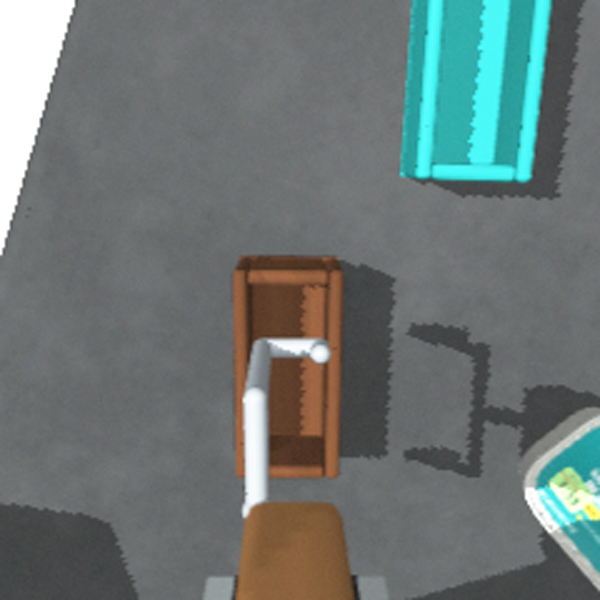

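Hook is over the dark stand (x 260–320 px inside 245–330), about 2 mm off centre. I correct and lower it in.

step_arm(
  motion=[
    [[0.01,-0.002,0,0,0,0.35,0],[0.01,-0.002,0,-0.015,0,0.35,0],[0.01,-0.002,0,-0.035,0,0.35,0],[0.01,-0.002,0,-0.055,0,0.35,0],[0.01,-0.002,0,-0.07,0,0.35,0],[0.01,-0.002,0,-0.085,0,0.35,0],[0.01,-0.002,0,-0.1,0,0.35,0],[0.01,-0.002,0,-0.1,0,0.35,0]],
  ],
)

```text
time: 29.95
tool_pos: [0.4171, 0.3486, 0.1595]
tcp_rot: [-1.747, -2.611, 0.007]
wrist_force: [0.6, -0.7, -0.7]
width: 0.225
```

step_arm(
  motion=[
    [[0.01,0,0,-0.003,0,0,0],[0.01,0,0,-0.006,0,0,0],[0.01,0,0,-0.009,0,0,0],[0.01,0,0,-0.011,0,0,0],[0.01,0,0,-0.013,0,0,0],[0.01,0,0,-0.0145,0,0,0],[0.01,0,0,-0.0145,0,0,0],[0.01,0,0,-0.0145,0,0,0]],
  ],
)

```text
time: 30.95
tool_pos: [0.4174, 0.3487, 0.1466]
tcp_rot: [1.747, 2.611, -0.006]
wrist_force: [-2.3, -1.8, 7.2]
width: 0.226
```

Bottomed on the stand floor (about 8 N). I ease up 0.6 mm, open, then rise.

step_arm(
  motion=[
    [[0.01,0,0,0.0006,0,0,0],[0.01,0,0,0.0006,0,0,0],[0.024,0,0,0.0006,0,0,0],[0.03,0,0,0.0006,0,0,0],[0.04,0,0,0.0006,0,0,0],[0.06,0,0,0.0006,0,0,0],[0.06,0,0,0.0006,0,0,0],[0.06,0,0,0.0006,0,0,0]],
  ],
)

```text
time: 31.95
tool_pos: [0.4174, 0.3488, 0.1472]
tcp_rot: [1.747, 2.611, -0.006]
wrist_force: [0.9, 0.1, -0.3]
width: 0.699
```

step_arm(
  motion=[
    [[0.06,0,0,0.01,0,0,0],[0.06,0,0,0.03,0,0,0],[0.06,0,0,0.06,0,0,0],[0.06,0,0,0.1,0,0,0],[0.06,0,0,0.14,0,0,0],[0.06,0,0,0.18,0,0,0],[0.06,0,0,0.2,0,0,0],[0.06,0,0,0.2,0,0,0]],
  ],
)

```text
time: 32.95
tool_pos: [0.4181, 0.3493, 0.3491]
tcp_rot: [1.746, 2.61, -0.0]
wrist_force: [1.1, 1.0, -0.9]
width: 0.702
```

Run:
```python
from h import *
s,M,im,w,t=wristpts();print(s["time"],s["tool_pos"].round(4),s["wrist_force"],s["width"])
rep(w,"gtop",.36,.47,.28,.42,.163,.19)
for z in (.11,.14): rep(w,"g%.2f"%z,.36,.47,.28,.42,z,z+.01)
rep(w,"stand",.36,.47,.28,.42,.047,.056)
rep(w,"wire",.36,.47,.28,.42,.059,.1)
im,d=read_camera("top");cv2.imwrite("pics/topend.png",im[140:340,140:540]);w=cloud("top",d)
w0=cloud("top",np.load("top0.npy"))
for ww in (w0,w):
    rep(ww,"board",.36,.62,-.45,-.1,.015,.03);rep(ww,"tin",.53,.66,.26,.41,.012,.04);rep(ww,"jar",.65,.74,.22,.3,.09,.115);rep(ww,"mill",.66,.76,-.09,.02,.1,.19)
rep(w,"lid bar",.40,.60,-.37,-.18,.065,.1)
p=rep(w,"lid flange",.40,.60,-.37,-.18,.031,.045)
c=np.linalg.lstsq(np.c_[p[:,:2]-p[:,:2].mean(0),np.ones(len(p))],p[:,2],rcond=None)[0];print(c)
```

```text
32.95 [0.4181 0.3493 0.3491] [ 1.13653372  0.98038667 -0.88890363] 0.7021896044562628
gtop 881 mean [0.4176 0.3485 0.1701] rect [418.3 347.5] [19.8 38.9] 22.0 z [0.1651 0.1704 0.1722] axis 111.8
g0.11 26 mean [0.4106 0.3645 0.1149] rect [410.8 363.6] [19.5  3.9] 26.4 z [0.1104 0.115  0.1195] axis -157.8
g0.14 38 mean [0.4107 0.3647 0.1442] rect [411.3 364.2] [18.8  2.8] 20.6 z [0.1404 0.1451 0.1483] axis -157.6
stand 729 mean [0.4132 0.3537 0.0486] rect [416.7 346.2] [43.8 86.9] 22.0 z [0.0471 0.0486 0.0504] axis 111.7
wire 96 mean [0.4016 0.3635 0.069 ] rect [403.7 358. ] [ 5.6 33.7] 19.8 z [0.0635 0.0694 0.0713] axis 108.9
board 5479 mean [ 0.4964 -0.2726  0.0197] rect [ 498.  -273.6] [200.3 280.4] 5.2 z [0.0153 0.0195 0.0257] axis 95.6
tin 669 mean [0.5933 0.3377 0.0213] rect [593.  336.8] [ 64.  104.5] 62.9 z [0.015  0.0211 0.0278] axis 154.5
jar 214 mean [0.7027 0.2631 0.1025] rect [705.6 263.4] [59.2 45.9] 61.6 z [0.0914 0.1031 0.1126] axis 53.4
mill 271 mean [ 0.7211 -0.045   0.1458] rect [732.4 -47.8] [47.9 63. ] 75.8 z [0.1128 0.1497 0.1674] axis 136.4
board 3794 mean [ 0.4952 -0.2697  0.0199] rect [ 498.  -273.5] [199.8 280.9] 5.1 z [0.0153 0.0197 0.0266] axis 93.8
tin 671 mean [0.5933 0.3376 0.021 ] rect [593.5 337.7] [ 64.4 105.1] 64.4 z [0.0145 0.0211 0.0277] axis 154.3
jar 212 mean [0.7019 0.2627 0.1025] rect [704.9 263.5] [61.8 44.7] 59.1 z [0.0918 0.1029 0.1126] axis 54.8
mill 277 mean [ 0.7218 -0.0454  0.1453] rect [734.7 -49. ] [47.7 66.2] 72.8 z [0.1091 0.1492 0.1674] axis 137.8
lid bar 91 mean [ 0.4979 -0.278   0.0714] rect [ 497.8 -277.6] [ 7.9 97.3] 30.4 z [0.0658 0.0714 0.0769] axis 120.4
lid flange 1773 mean [ 0.4965 -0.2774  0.0369] rect [ 497.6 -278. ] [147.  146.1] 67.3 z [0.0317 0.0368 0.0429] axis 123.2
[0.00045572 0.00129237 0.03688647]
```

View pics/topend.png

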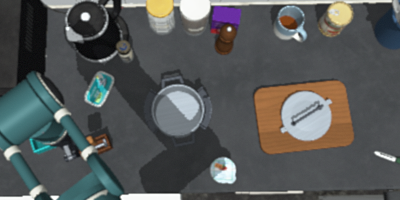

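The final top view shows the lid flat on the board at (305,115), the open pot at (178,108), and the lifter in its stand at about (100,140). The other things have not moved. I hand in.

```bash
python3 -c "
from workcell import *
print(finish_job())"
```

```text
the job is handed in; nothing more can be done
None
```

The job is done and handed in at about 33 s of the 72 s allowed: the lid is on the chopping board and the lifter is back upright in its stand.

- **Lid:** I hooked both hooks under the bar, took the lid's weight (about 3.5 N) and turned it 18.8° anticlockwise. That put the ears in the free window between the lips and the stops. It came up level within 0.2° and swung briefly by about 1.2° during the carry. I lowered it slowly onto the board.
- **Lifter:** It was lowered to the stand's floor, where the contact force was about 8 N, then released.

**Last checks:**
- The lid centre is within about 4 mm of the board's centre, with tilt no more than 0.1°.
- The lifter's grip is centred on the stand within 2 mm at a matching yaw.
- The board, sardine tin, spice jar and pepper mill have not measurably moved.
- The gripper is open and touching nothing.

**Disagreements:** The top and scene cameras differed by about 5 mm in y at the start, so I used the wrist camera. Before and after readings of the lifter and stand heights from the wrist camera differ by about 2 mm, and since both shift together I take it as calibration error. No check failed.

I viewed 10 pictures.

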